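# Step a power supply up to full load on the test bench

### The arm

A 6-joint arm with a two-finger parallel gripper is mounted at the origin on the work surface. World frame = base frame: x ahead of the robot, y to its left, z up, the work surface at z = 0. Lengths are in mm, angles in rad, forces in N, time in s.
With the tool pointing down it reaches from about 300 to 750 mm from the base axis. Payload 8.5 kg.
Tool frame: the origin (TCP) lies between the finger pads; the fingertips stand robot.finger_overhang ahead of it and the grasp point (between the pads) lies 5 mm behind it (robot.finger_overhang is the distance from the TCP to the fingertips, in mm); z points along the fingers, y is the line along which they close (so a half turn about z gives the same grasp; the last joint's range is limited). The gripper opens to 88 mm and grips with 3 to 60 N. Pads are 18 mm wide; open, the fingers measure 123 mm over their backs; the gripper's body (75 mm by 187 mm) begins 45 mm behind the grasp point.
Start: joints at [-1.355, 0.381, 1.297, -0, 1.464, -0.215], TCP at [229.671, -499.732, 252.748] pointing down, gripper open.
Joint ranges: [-3.11, 3.11], [-0.89, 2.33], [0.22, 2.48], [-1.42, 4.56], [0.17, 2.85], [-2.88, 2.88]. Speed limits (rad/s): [2.39, 2.39, 3.14, 3.14, 3.14, 3.14].

### API

Orientations are given as a unit quaternion [w, x, y, z].
In Python, from rig import robot, vision gives the robot as it stands. The module is installed in compiled form; this text tells all that it offers.
- The arm moves only by the tool send_rows, never from a script. Its argument "rows" is a list of rows, each an object of numbers: "ax", "ay", "az": the turn, a rotation vector about the world's x, y, z in degrees; "dx", "dy", "dz": the shift along the world's x, y, z in m; "grip": the gripper command: -1 is shut, 1 is fully open, values between are in proportion. In form: [{"ax": .., "ay": .., "az": .., "dx": .., "dy": .., "dz": .., "grip": ..}, ...]. A call has 1 to 5 rows; each row shifts and turns the commanded pose from where the row before left it; what a row does not reach is not made up. A row lasts 1/8 s, in which the tool goes at most 62.5 mm and 10.7 degrees, less where a joint would pass 70% of its speed; a pose out of reach is approached as far as the arm can. A call is refused whole if a number of a shift passes 0.0625 or a number of a turn 10.7, either way. A call with a gripper value outside its range is refused whole. The fingers move at their own pace and stop on an object; "newtons" is the grip in N (left out, the last holds). Time passes only in rows, so rows that do not move let the fingers close. It gives the time, the measured TCP pose, the force, the opening and the grip force at its end, in the units of the state.
- robot.get_obs(): the state, without advancing time (a new reading comes with each control period).
- vision.snapshot(name): name is "scene" or "top" or "wrist"; returns the picture (400x640x3 uint8, red, green, blue); there is no depth.
- vision.camera_info(name): a dict with "mtx" (3x3 intrinsics, pixels), "k1" (the pictures are not rectified: a ray, as slopes to the right and down, at radius r is drawn at 1 + k1 r^2 times it, then the intrinsics apply), "R" (3x3) and "t" (3): a world point X has camera coordinates R X + t; the wrist camera has in their place "T_tool_cam" (4x4, takes a point from camera to tool coordinates, whose origin is the TCP and whose axes are the flange's). Camera axes: x right, y down, z forward; pixel columns grow to the right and rows downward; lengths in mm; the calibration is good to about 2 mm. A picture is of the moment at which its call begins: read the wrist's pose just before it. camera_info takes no time and is no camera call.
- robot.sign_off(): hands the job in; it is judged then, once.
The state is a dict: "t": time; "joints": joint angles; "qd": joint speeds; "effort": joint torques, N m; "tcp_pos": TCP position; "tool_rot": TCP orientation; "contact_force": force on the tool from outside, world axes, zero at the start; "wrist_torque": the same for the moment, N m; "opening": opening from 0.0 (shut) to 1.0 (fully open); "finger_force": force on a finger pad.
Only numpy, scipy, OpenCV 4.12 (cv2) and the standard library are available. Lean on these libraries where they do the work, as an engineer would, in place of code of your own. Each camera call takes 0.05 s, during which the arm holds its last target. There are 200 camera calls.

### The job

Step the supply under test up to full load: with a fingertip, tap the green button on the grey test box, then the yellow, blue and red buttons on the load modules in that order, each lightly but fully home. Take the finger off after each tap and let the reading settle for a second before the next one. Leave the white short-circuit button out, and do not grasp, lift or shift the modules or anything else.

Things in the scene. Friction and masses are not known exactly. Their poses are not given: they have to be found in the camera images.
- green_button_top (a point): green push-pull button (input power) on the top panel of the grey test box: 34 mm mushroom head, flat on top (28 mm flat); this point is the centre of its top face and moves with it. Out, it stands 146 mm above the bench; straight down presses it in
- yellow_button_top (a point): yellow push-pull button (light load) on the top of its load module: 34 mm mushroom head, flat on top (28 mm flat); this point is the centre of its top face and moves with it. Out, it stands 146 mm above the bench; straight down presses it in.
- blue_button_top (a point): blue push-pull button (half load) on the top of its load module: 34 mm mushroom head, flat on top (28 mm flat); this point is the centre of its top face and moves with it. Out, it stands 146 mm above the bench; straight down presses it in.
- red_button_top (a point): red push-pull button (full load) on the top of its load module: 34 mm mushroom head, flat on top (28 mm flat); this point is the centre of its top face and moves with it. Out, it stands 146 mm above the bench; straight down presses it in.
- white_button_top (a point): white push-pull button (short-circuit test, to be left out) on the top of its load module: 34 mm mushroom head, flat on top (28 mm flat); this point is the centre of its top face and moves with it. Out, it stands 146 mm above the bench; straight down presses it in.
- green_button (a joint): how far the green button's stem is in, m: 0 is fully out (off), 0.008 is fully home (on); it stays where it is left. The head rides on the stem on a 2 N/mm over-travel spring with 5 mm of give, and the stem moves at about 3 N: pushed straight down, the head gives 1.5 mm, head and stem go in together for 8 mm, then the head gives up to 3.5 mm more, 2 N/mm, before a hard stop; let go, the head springs up and the stem stays in. Starts within 1 mm of out
- yellow_button (a joint): how far the yellow button's stem is in, m: 0 is fully out (off), 0.008 is fully home (on); it stays where it is left. The head rides on the stem on a 2 N/mm over-travel spring with 5 mm of give, and the stem moves at about 3 N: pushed straight down, the head gives 1.5 mm, head and stem go in together for 8 mm, then the head gives up to 3.5 mm more, 2 N/mm, before a hard stop; let go, the head springs up and the stem stays in. Starts within 1 mm of out
- blue_button (a joint): how far the blue button's stem is in, m: 0 is fully out (off), 0.008 is fully home (on); it stays where it is left. The head rides on the stem on a 2 N/mm over-travel spring with 5 mm of give, and the stem moves at about 3 N: pushed straight down, the head gives 1.5 mm, head and stem go in together for 8 mm, then the head gives up to 3.5 mm more, 2 N/mm, before a hard stop; let go, the head springs up and the stem stays in. Starts within 1 mm of out
- red_button (a joint): how far the red button's stem is in, m: 0 is fully out (off), 0.008 is fully home (on); it stays where it is left. The head rides on the stem on a 2 N/mm over-travel spring with 5 mm of give, and the stem moves at about 3 N: pushed straight down, the head gives 1.5 mm, head and stem go in together for 8 mm, then the head gives up to 3.5 mm more, 2 N/mm, before a hard stop; let go, the head springs up and the stem stays in. Starts within 1 mm of out
- white_button (a joint): how far the white button's stem is in, m: 0 is fully out (off), 0.008 is fully home (on); it stays where it is left. The head rides on the stem on a 2 N/mm over-travel spring with 5 mm of give, and the stem moves at about 3 N: pushed straight down, the head gives 1.5 mm, head and stem go in together for 8 mm, then the head gives up to 3.5 mm more, 2 N/mm, before a hard stop; let go, the head springs up and the stem stays in. Starts within 1 mm of out
- test_box: grey metal test box, 200 (x) x 240 (y) x 120 mm high, fixed to the bench, with two dark meter windows, four red and black terminals 16 mm high and the green button, which stands 10 mm to the -x side and 55 mm to the +y side of the centre of its top; origin under its centre, on the bench. It stands left or right of the middle, the load frame on the other side
- load_frame: navy blue open load frame, 146 (x) x 270 (y) x 65 mm high, fixed to the bench, with four slots side by side along its y axis at 65 mm spacing, in which four load modules stand in any order; origin under its centre, on the bench
- load_yellow_mid (a point): loose plug-in load module with the yellow button: grey box 130 (x) x 57 (y) x 115 mm high standing upright in a slot of the load frame, a colour strip of the button's colour on top, a 15 mm high wire bail at its -x end; this point is its centre, half-way up. Button axis 18 mm from it towards -x
- load_blue_mid (a point): loose plug-in load module with the blue button: grey box 130 (x) x 57 (y) x 115 mm high standing upright in a slot of the load frame, a colour strip of the button's colour on top, a 15 mm high wire bail at its -x end; this point is its centre, half-way up. Button axis 18 mm from it towards -x
- load_red_mid (a point): loose plug-in load module with the red button: grey box 130 (x) x 57 (y) x 115 mm high standing upright in a slot of the load frame, a colour strip of the button's colour on top, a 15 mm high wire bail at its -x end; this point is its centre, half-way up. Button axis 18 mm from it towards -x
- load_white_mid (a point): loose plug-in load module with the white button: grey box 130 (x) x 57 (y) x 115 mm high standing upright in a slot of the load frame, a colour strip of the button's colour on top, a 15 mm high wire bail at its -x end; this point is its centre, half-way up. Button axis 18 mm from it towards -x
- supply_board: supply under test, an open dark green circuit board 100 x 60 x 6 mm with a dark red coil in a yellow band and three black capacitors, 34 mm high in all, loose on the bench between the test box and the load frame; origin under its centre
- lamp_socket: white ceramic lamp socket, 48 mm wide at the foot, 50 mm high, standing loose on top of the test box; origin under its centre
- screwdriver: green-handled screwdriver, 180 mm long, lying loose in front of the robot; its length along its x axis
- flask: steel flask with orange band, 84 mm diameter, 150 mm high, loose at the back of the bench; origin under its centre
- drink_jar: glass jar with red lid, 64 mm diameter, 110 mm high, loose at the back; origin under its centre
- transformer: copper and dark steel transformer, 70 x 42 x 50 mm, loose at the back; origin under its centre
- solder_reel: grey reel, 56 mm diameter, 40 mm high, loose at the back; origin under its centre
There are look-alikes about, which are no part of the job. What is shaped like the part that bears yellow_button_top but turquoise is not meant. What is shaped like the part that bears blue_button_top but turquoise is not meant.

How it is judged:
By the outcome, as a careful person would: the job done as asked, in the order asked, and still so for the second after the job is handed in, with the robot touching nothing.
It also fails if it takes over 64 s, if anything falls off the work surface, if the arm or the gripper's body presses on something with over 40 N, if the wrist force passes 120 N, or if a joint passes its speed limit or range.

## Working session

There is one attempt and no reset: what is moved stays moved. The work goes in short steps, Python scripts to look and compute and a tool call to move; the robot and the scene stay as the last step left them, time stands still between calls to the robot, and variables do not carry over. Pictures are saved under pics/ and viewed, at most 10 in all, crops included, and the job is handed in when it is done.

Besides the shell and the picture viewer there is one more tool, called after ">>>" by a JSON object that holds its "fn" and its "kwargs", one argument or row to a line. send_rows: Moves the arm, as the interface text tells. Its arguments: {"type":"object","properties":{"rows":{"type":"array","items":{"type":"object","properties":{"ax":{"type":"number"},"ay":{"type":"number"},"az":{"type":"number"},"dx":{"type":"number"},"dy":{"type":"number"},"dz":{"type":"number"},"grip":{"type":"number"}}}},"newtons":{"type":"number"}},"required":["rows"]}

```bash
mkdir -p pics
python3 - <<'E'
from rig import robot, vision
import cv2
print(robot.get_obs(), robot.finger_overhang)
for n in("top","scene"):
    im=vision.snapshot(n); cv2.imwrite(f"pics/{n}0.png",im[:,:,::-1]); print(vision.camera_info(n))
print(vision.camera_info("wrist"))
E
```

```text
{'t': 0.0, 'joints': array([-1.35530069e+00,  3.81165090e-01,  1.29826704e+00, -3.20723548e-05,
        1.46361010e+00, -2.15307688e-01]), 'qd': array([ 1.08118235e-03, -3.80889310e-04,  1.01815330e-03, -5.25721586e-04,
       -2.78495315e-05,  5.17933769e-04]), 'effort': array([-5.72783138e-04, -4.37928307e+01, -2.24557543e+01,  7.11983372e-02,
        3.52178758e-02, -1.05176875e-04]), 'tcp_pos': array([ 229.60779525, -499.47998829,  252.15224166]), 'tool_rot': array([-7.24788732e-04,  9.76889996e-01,  2.13741455e-01, -1.60110096e-05]), 'contact_force': array([-0.00991079, -0.42642253, -0.68786285]), 'wrist_torque': array([ 0.04646357, -0.05812486, -0.0439244 ]), 'finger_force': 0.0, 'opening': 0.9955684705772444} 14.0
{'mtx': array([[471.38136808,   0.        , 321.59322057],
       [  0.        , 471.38136808, 196.46071276],
       [  0.        ,   0.        ,   1.        ]]), 'k1': 0.03612073934899155, 'R': array([[-0.01350263, -0.99989071,  0.00602131],
       [-0.99620091,  0.0129342 , -0.08611882],
       [ 0.08603152, -0.00716127, -0.99626668]]), 't': array([   9.65854165,  
[... 279 characters left out ...]
   [ 0.51591558, -0.44784454, -0.7302509 ],
       [-0.54721898,  0.48356718, -0.68316482]]), 't': array([-321.36008198, -160.03213066, 1700.05495477])}
{'mtx': array([[318.98246149,   0.        , 318.11897479],
       [  0.        , 318.98246149, 199.95807093],
       [  0.        ,   0.        ,   1.        ]]), 'k1': -0.051903222018547523, 'T_tool_cam': array([[ 5.90806760e-05, -9.58193009e-01, -2.86122620e-01,
         7.39986638e+01],
       [ 9.99999989e-01,  9.56781100e-05, -1.13928150e-04,
         6.21489134e-01],
       [ 1.36540829e-04, -2.86122610e-01,  9.58193004e-01,
        -1.31650066e+02],
       [ 0.00000000e+00,  0.00000000e+00,  0.00000000e+00,
         1.00000000e+00]])}
```

View pics/top0.png

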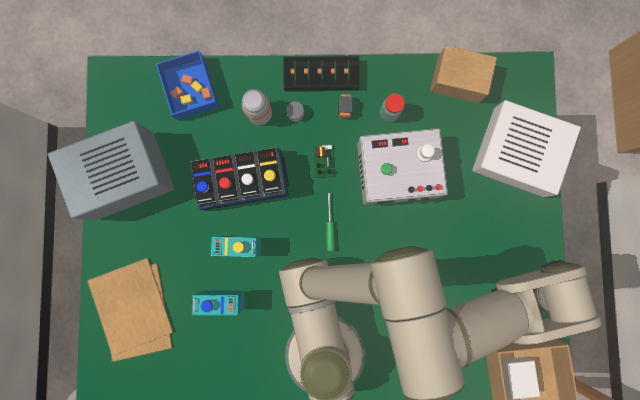

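View pics/scene0.png

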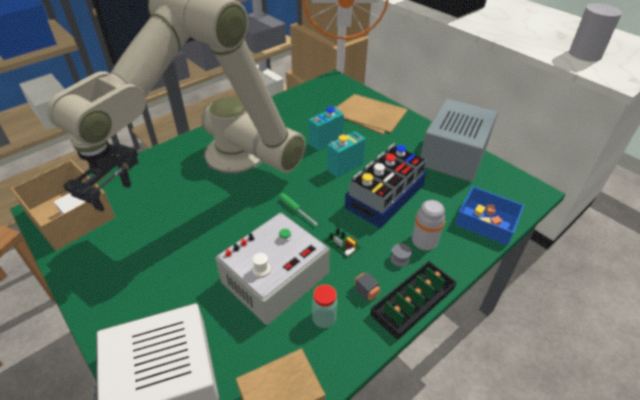

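Top view: test box on the right with the green button at (387,169). The load frame is on the left: blue (202,186), red (224,183), white (247,179), yellow (269,175). The turquoise look-alikes at about (235,247) and (215,305) are to be ignored.

```bash
cat > h.py <<'E'
import numpy as np, cv2
from scipy.spatial.transform import Rotation as Ro
from rig import robot, vision
def cast(name,uv,z,obs=None):
    c=vision.camera_info(name)
    K=c["mtx"]; d=(np.array(uv,float)-K[:2,2])/K[0,0]; s=d.copy()
    for _ in range(20): s=d/(1+c["k1"]*(s@s))
    r=np.array([*s,1])
    if name=="wrist":
        w,x,y,zz=obs["tool_rot"]; R=Ro.from_quat([x,y,zz,w]).as_matrix(); T=c["T_tool_cam"]
        o=R@T[:3,3]+obs["tcp_pos"]; r=R@T[:3,:3]@r
    else: o=-c["R"].T@c["t"]; r=c["R"].T@r
    return o+r*(z-o[2])/r[2]
HS={"green":(50,85,90,60),"yellow":(20,33,120,120),"blue":(105,125,120,60),"red":(0,6,120,80)}
def blobs(im,n,minA=30):
    h=cv2.cvtColor(im,cv2.COLOR_RGB2HSV); a,b,s,v=HS[n]
    m=cv2.inRange(h,(a,s,v),(b,255,255))
    if n=="red": m|=cv2.inRange(h,(174,s,v),(180,255,255))
    N,_,st,ce=cv2.connectedComponentsWithStats(cv2.morphologyEx(m,cv2.MORPH_OPEN,np.ones((3,3),np.uint8)))
    return [(st[i],ce[i]) for i in range(1,N) if st[i][4]>=minA]
E
python3 - <<'E'
from h import *
for name,seed in (("top",dict(green=(387,169),yellow=(269,175),blue=(202,186),red=(224,183),white=(247,179))),("scene",dict(green=(285,233),yellow=(369,177),blue=(400,149),red=(390,158),white=(380,168)))):
    im=cv2.imread(f"pics/{name}0.png")[:,:,::-1].copy()
    for n,p in seed.items():
        print(name,n,cast(name,p,146).round())
        if n in HS:
            for st,ce in blobs(im,n,15):
                if np.hypot(*(ce-p))<12: print("   ",st,ce.round(1),cast(name,ce,146).round(1))
E
```

```text
top green [ 551. -185.  146.]
    [381 164  11  10  93] [386.2 168.5] [ 553.  -182.5  146. ]
top yellow [538. 154. 146.]
    [264 170  11  11 103] [269. 175.] [538.5 153.9 146. ]
top blue [509. 345. 146.]
    [196 181  12  11 112] [201.5 186. ] [509.1 346.  146. ]
top red [517. 282. 146.]
    [219 177  12  12 111] [224.2 182.3] [518.8 281.5 146. ]
top white [528. 217. 146.]
scene green [ 558. -184.  146.]
    [280 229  10   9  74] [284.5 233. ] [ 557.1 -185.   146. ]
scene yellow [545. 156. 146.]
    [362 173  11   8  76] [367.1 176.7] [540.4 152.3 146. ]
scene blue [514. 337. 146.]
    [395 145  11   7  60] [400.3 148. ] [510.3 342.1 146. ]
scene red [524. 276. 146.]
    [385 153  11   8  74] [390.3 156.8] [520.7 281.  146. ]
scene white [538. 213. 146.]
```

>>> {"fn": "send_rows", "kwargs": {
  "rows": [
    {"dx":0.041,"dy":0.04,"grip":-1},
    {"dx":0.041,"dy":0.04,"grip":-1},
    {"dx":0.041,"dy":0.04,"grip":-1},
    {"dx":0.041,"dy":0.04,"grip":-1},
    {"dx":0.041,"dy":0.04,"grip":-1}
  ],
  "newtons": 10
}}

```text
$.rows[0]: bad value
```

>>> {"fn": "send_rows", "kwargs": {
  "rows": [
    {"dx":0.041,"dy":0.04,"grip":-1},
    {"dx":0.039,"dy":0.036,"grip":-1},
    {"dx":0.02,"dy":0.03,"grip":-1},
    {"dx":0.0,"dy":0.0,"grip":-1},
    {"dx":0.0,"grip":-1}
  ]
}}

```text
$.rows[0]: bad value
```

Run:
```python
from h import *
o=robot.get_obs(); im=vision.snapshot("wrist"); cv2.imwrite("pics/w1.png",im[:,:,::-1])
print(o["t"],o["tcp_pos"],o["tool_rot"],o["contact_force"],o["opening"])
for st,ce in blobs(im,"green",100): print(st,ce,cast("wrist",ce,146,o))
```

```text
0.1 [ 229.62389436 -499.52324182  252.21392184] [-6.25608691e-04  9.76889442e-01  2.13744302e-01 -1.03197975e-05] [-0.02166374 -0.50645103  0.3882564 ] 1.0041159969311182
[     0      0    617    301 149432] [276.5901748 132.8436881] [ 266.53497431 -449.48959643  146.        ]
[ 166  332   71   44 2392] [201.78135452 354.10493311] [  51.10322999 -462.83211471  146.        ]
[385 333  43  36 977] [403.80040942 346.65711361] [ 137.75877022 -628.80328694  146.        ]
```

View pics/w1.png

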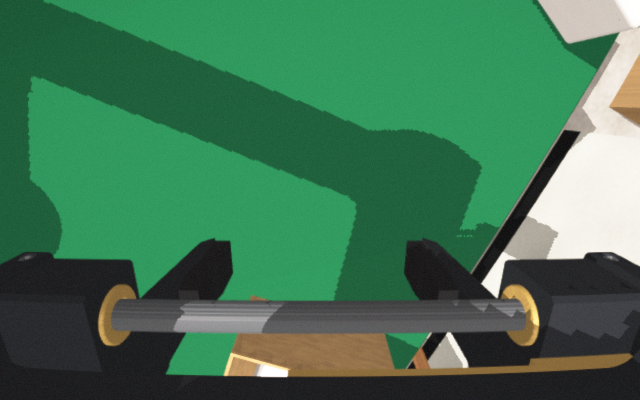

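The move was refused, probably because every field is required. The picture only shows the bench at the start pose, with the gripper open.

>>> {"fn": "send_rows", "kwargs": {
  "rows": [
    {"ax":0,"ay":0,"az":0,"dx":0.041,"dy":0.04,"dz":0,"grip":-1},
    {"ax":0,"ay":0,"az":0,"dx":0.041,"dy":0.04,"dz":0,"grip":-1},
    {"ax":0,"ay":0,"az":0,"dx":0.041,"dy":0.04,"dz":0,"grip":-1},
    {"ax":0,"ay":0,"az":0,"dx":0.041,"dy":0.04,"dz":0,"grip":-1},
    {"ax":0,"ay":0,"az":0,"dx":0.041,"dy":0.04,"dz":0,"grip":-1}
  ],
  "newtons": 10
}}

```text
t: 0.78
tcp_pos: [435.7, -298.2, 252.6]
tool_rot: [-0.0, 0.977, 0.214, -0.0]
contact_force: [0.8, -0.6, -0.6]
opening: 0.461
finger_force: 0.0
```

>>> {"fn": "send_rows", "kwargs": {
  "rows": [
    {"ax":0,"ay":0,"az":0,"dx":0.041,"dy":0.04,"dz":0,"grip":-1},
    {"ax":0,"ay":0,"az":0,"dx":0.041,"dy":0.04,"dz":0,"grip":-1},
    {"ax":0,"ay":0,"az":0,"dx":0.037,"dy":0.036,"dz":0,"grip":-1},
    {"ax":0,"ay":0,"az":0,"dx":0,"dy":0,"dz":-0.04,"grip":-1},
    {"ax":0,"ay":0,"az":0,"dx":0,"dy":0,"dz":0,"grip":-1}
  ]
}}

```text
t: 1.4
tcp_pos: [552.8, -182.8, 210.3]
tool_rot: [-0.002, 0.977, 0.214, -0.002]
contact_force: [-0.2, 0.6, 0.5]
opening: 0.006
finger_force: 0.0
```

Run:
```python
from h import *
o=robot.get_obs(); im=vision.snapshot("wrist"); cv2.imwrite("pics/w2.png",im[:,:,::-1])
print(o["t"],o["tcp_pos"],o["tool_rot"],o["contact_force"],o["opening"])
for st,ce in blobs(im,"green",100): print(st,ce,cast("wrist",ce,146,o))
```

```text
1.4 [ 552.81253278 -182.82240508  210.28326227] [-0.00207588  0.97680082  0.21412671 -0.00236831] [-0.23185542  0.63978752  0.53351406] 0.00626573618151394
[    0     0   640   300 75615] [293.54206176 130.92168221] [ 600.09307835 -145.02184714  146.        ]
[201  34  14  33 231] [207.27705628  49.17316017] [621.91608226 -81.62929999 146.        ]
[ 296  195   49   46 1805] [320.28753463 217.73850416] [ 556.38923685 -183.03247805  146.        ]
[  0 247  16  17 166] [  5.56024096 254.80722892] [434.0521045   11.43615392 146.        ]
[  75  329  107   24 1935] [129.74883721 339.6754522 ] [404.22760896 -92.27589577 146.        ]
[297 333  42  27 921] [316.         345.01737242] [ 462.50370125 -222.96482042  146.        ]
[533 358  21  14 152] [544.57236842 366.01315789] [ 516.85871727 -398.84311793  146.        ]
```

View pics/w2.png

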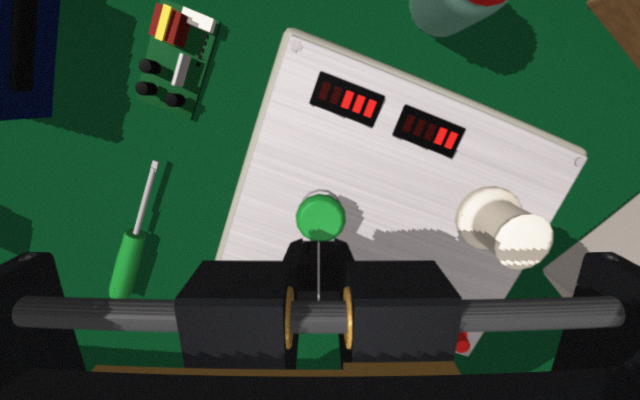

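The wrist view shows the green head at (320,218), just ahead of the shut fingertips, at about (556,-183). All three views agree, so I go down.

>>> {"fn": "send_rows", "kwargs": {
  "rows": [
    {"ax":0,"ay":0,"az":0,"dx":0.002,"dy":0,"dz":-0.03,"grip":-1},
    {"ax":0,"ay":0,"az":0,"dx":0,"dy":0,"dz":-0.016,"grip":-1},
    {"ax":0,"ay":0,"az":0,"dx":0,"dy":0,"dz":0,"grip":-1},
    {"ax":0,"ay":0,"az":0,"dx":0,"dy":0,"dz":0,"grip":-1}
  ]
}}

```text
t: 1.95
tcp_pos: [556.1, -184.4, 168.4]
tool_rot: [0.001, 0.977, 0.213, 0.001]
contact_force: [0.2, 0.1, 0.7]
opening: 0.005
finger_force: 0.0
```

>>> {"fn": "send_rows", "kwargs": {
  "rows": [
    {"ax":0,"ay":0,"az":0,"dx":0,"dy":0,"dz":-0.005,"grip":-1},
    {"ax":0,"ay":0,"az":0,"dx":0,"dy":0,"dz":-0.004,"grip":-1},
    {"ax":0,"ay":0,"az":0,"dx":0,"dy":0,"dz":-0.004,"grip":-1},
    {"ax":0,"ay":0,"az":0,"dx":0,"dy":0,"dz":-0.003,"grip":-1},
    {"ax":0,"ay":0,"az":0,"dx":0,"dy":0,"dz":0,"grip":-1}
  ]
}}

```text
t: 2.58
tcp_pos: [555.8, -183.9, 150.8]
tool_rot: [0.0, 0.977, 0.214, 0.0]
contact_force: [0.6, -1.0, 4.0]
opening: 0.006
finger_force: 1.6
```

>>> {"fn": "send_rows", "kwargs": {
  "rows": [
    {"ax":0,"ay":0,"az":0,"dx":0,"dy":0,"dz":-0.001,"grip":-1},
    {"ax":0,"ay":0,"az":0,"dx":0,"dy":0,"dz":-0.001,"grip":-1},
    {"ax":0,"ay":0,"az":0,"dx":0,"dy":0,"dz":0,"grip":-1},
    {"ax":0,"ay":0,"az":0,"dx":0,"dy":0,"dz":0,"grip":-1}
  ]
}}

```text
t: 3.08
tcp_pos: [555.8, -183.9, 149.2]
tool_rot: [0.0, 0.977, 0.214, 0.0]
contact_force: [0.2, -1.2, 5.3]
opening: 0.003
finger_force: 3.1
```

>>> {"fn": "send_rows", "kwargs": {
  "rows": [
    {"ax":0,"ay":0,"az":0,"dx":0,"dy":0,"dz":-0.0007,"grip":-1},
    {"ax":0,"ay":0,"az":0,"dx":0,"dy":0,"dz":0,"grip":-1},
    {"ax":0,"ay":0,"az":0,"dx":0,"dy":0,"dz":0,"grip":-1}
  ]
}}

```text
t: 3.45
tcp_pos: [555.8, -183.9, 148.7]
tool_rot: [0.0, 0.977, 0.214, 0.0]
contact_force: [-0.4, -0.2, 7.3]
opening: 0.003
finger_force: 3.6
```

>>> {"fn": "send_rows", "kwargs": {
  "rows": [
    {"ax":0,"ay":0,"az":0,"dx":0,"dy":0,"dz":0.015,"grip":-1},
    {"ax":0,"ay":0,"az":0,"dx":0,"dy":0,"dz":0.04,"grip":-1},
    {"ax":0,"ay":0,"az":0,"dx":0,"dy":0,"dz":0.02,"grip":-1},
    {"ax":0,"ay":0,"az":0,"dx":0,"dy":0,"dz":0,"grip":-1},
    {"ax":0,"ay":0,"az":0,"dx":0,"dy":0,"dz":0,"grip":-1}
  ]
}}

```text
t: 4.08
tcp_pos: [555.2, -183.4, 222.0]
tool_rot: [-0.001, 0.977, 0.214, -0.001]
contact_force: [0.5, -0.6, 0.2]
opening: 0.005
finger_force: 0.0
```

>>> {"fn": "send_rows", "kwargs": {
  "rows": [
    {"ax":0,"ay":0,"az":0,"dx":-0.003,"dy":0.056,"dz":0,"grip":-1},
    {"ax":0,"ay":0,"az":0,"dx":-0.003,"dy":0.056,"dz":0,"grip":-1},
    {"ax":0,"ay":0,"az":0,"dx":-0.003,"dy":0.056,"dz":0,"grip":-1},
    {"ax":0,"ay":0,"az":0,"dx":-0.003,"dy":0.056,"dz":0,"grip":-1},
    {"ax":0,"ay":0,"az":0,"dx":-0.002,"dy":0.056,"dz":0,"grip":-1}
  ]
}}

```text
t: 4.7
tcp_pos: [540.9, 98.1, 221.9]
tool_rot: [-0.0, 0.977, 0.214, -0.001]
contact_force: [0.6, -0.0, -1.2]
opening: 0.007
finger_force: 0.0
```

>>> {"fn": "send_rows", "kwargs": {
  "rows": [
    {"ax":0,"ay":0,"az":0,"dx":-0.002,"dy":0.056,"dz":0,"grip":-1},
    {"ax":0,"ay":0,"az":0,"dx":0,"dy":0,"dz":0,"grip":-1},
    {"ax":0,"ay":0,"az":0,"dx":0,"dy":0,"dz":0,"grip":-1},
    {"ax":0,"ay":0,"az":0,"dx":0,"dy":0,"dz":0,"grip":-1}
  ]
}}

```text
t: 5.2
tcp_pos: [539.8, 151.0, 222.6]
tool_rot: [0.0, 0.977, 0.213, -0.0]
contact_force: [-0.0, 0.7, 0.2]
opening: 0.009
finger_force: 0.0
```

Run:
```python
from h import *
o=robot.get_obs(); im=vision.snapshot("wrist"); cv2.imwrite("pics/w3.png",im[:,:,::-1])
print(o["t"],o["tcp_pos"],o["tool_rot"],o["contact_force"],o["opening"])
for c in HS:
  if c!="green":
    for st,ce in blobs(im,c,200): print(c,st,ce,cast("wrist",ce,146,o))
```

```text
5.2 [539.79414269 151.01077831 222.6414483 ] [ 2.45019172e-05  9.77078633e-01  2.12878258e-01 -4.37210672e-04] [-0.04297051  0.66585496  0.18094394] 0.008570629261174608
yellow [308 191  30  45 311] [327.11254019 208.86173633] [547.47688344 147.08436407 146.        ]
yellow [115 353  30  14 251] [130.9561753  359.02788845] [359.9351963  239.63236738 146.        ]
blue [  79   16  304   91 1804] [231.1213969  59.7056541] [609.83222521 240.75933074 146.        ]
blue [ 34  70  67  30 888] [66.99887387 84.44144144] [554.01127135 333.44735578 146.        ]
blue [  18  115   50   50 1933] [ 42.76151061 139.84014485] [511.97809231 341.57307383 146.        ]
red [119  93  71  31 956] [153.87866109 107.80439331] [562.92597771 276.2350727  146.        ]
red [ 108  139   50   50 1930] [132.61036269 164.00103627] [521.79323906 279.13612379 146.        ]
red [457 144  26  27 437] [469.53089245 156.68878719] [619.7210327   76.53724513 146.        ]
```

View pics/w3.png

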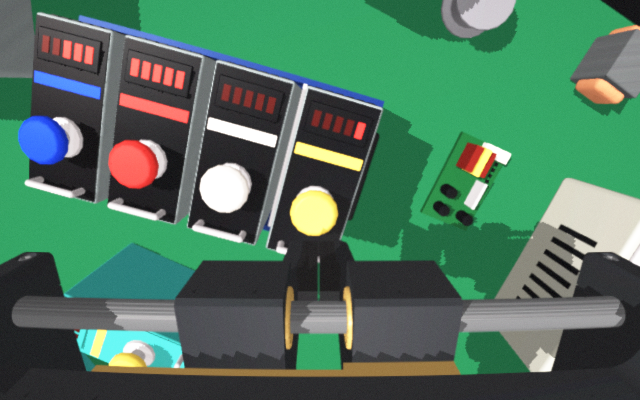

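The view shows yellow at (314,212) under the fingertips, with red (133,164) and blue (43,140) to the left and white (226,188) in between. The green test-box tap is done. Yellow is at about (542,153).

>>> {"fn": "send_rows", "kwargs": {
  "rows": [
    {"ax":0,"ay":0,"az":0,"dx":0.002,"dy":0,"dz":-0.03,"grip":-1},
    {"ax":0,"ay":0,"az":0,"dx":0,"dy":0,"dz":-0.022,"grip":-1},
    {"ax":0,"ay":0,"az":0,"dx":0,"dy":0,"dz":-0.005,"grip":-1},
    {"ax":0,"ay":0,"az":0,"dx":0,"dy":0,"dz":0,"grip":-1},
    {"ax":0,"ay":0,"az":0,"dx":0,"dy":0,"dz":0,"grip":-1}
  ]
}}

```text
t: 5.88
tcp_pos: [542.1, 152.1, 167.0]
tool_rot: [0.0, 0.977, 0.214, 0.001]
contact_force: [-0.5, 1.4, -0.5]
opening: 0.008
finger_force: 0.0
```

>>> {"fn": "send_rows", "kwargs": {
  "rows": [
    {"ax":0,"ay":0,"az":0,"dx":0,"dy":0,"dz":-0.005,"grip":-1},
    {"ax":0,"ay":0,"az":0,"dx":0,"dy":0,"dz":-0.004,"grip":-1},
    {"ax":0,"ay":0,"az":0,"dx":0,"dy":0,"dz":-0.004,"grip":-1},
    {"ax":0,"ay":0,"az":0,"dx":0,"dy":0,"dz":-0.003,"grip":-1},
    {"ax":0,"ay":0,"az":0,"dx":0,"dy":0,"dz":0,"grip":-1}
  ]
}}

```text
t: 6.5
tcp_pos: [541.8, 152.3, 150.2]
tool_rot: [0.0, 0.977, 0.214, 0.0]
contact_force: [0.0, -0.6, 4.3]
opening: 0.007
finger_force: 2.2
```

>>> {"fn": "send_rows", "kwargs": {
  "rows": [
    {"ax":0,"ay":0,"az":0,"dx":0,"dy":0,"dz":-0.001,"grip":-1},
    {"ax":0,"ay":0,"az":0,"dx":0,"dy":0,"dz":-0.001,"grip":-1},
    {"ax":0,"ay":0,"az":0,"dx":0,"dy":0,"dz":0,"grip":-1},
    {"ax":0,"ay":0,"az":0,"dx":0,"dy":0,"dz":0,"grip":-1}
  ]
}}

```text
t: 7.0
tcp_pos: [541.8, 152.2, 148.7]
tool_rot: [0.0, 0.977, 0.214, 0.0]
contact_force: [-0.9, 0.2, 7.7]
opening: 0.008
finger_force: 3.7
```

>>> {"fn": "send_rows", "kwargs": {
  "rows": [
    {"ax":0,"ay":0,"az":0,"dx":0,"dy":0,"dz":0.015,"grip":-1},
    {"ax":0,"ay":0,"az":0,"dx":0,"dy":0,"dz":0.04,"grip":-1},
    {"ax":0,"ay":0,"az":0,"dx":0,"dy":0,"dz":0.02,"grip":-1},
    {"ax":0,"ay":0,"az":0,"dx":0,"dy":0,"dz":0,"grip":-1},
    {"ax":0,"ay":0,"az":0,"dx":0,"dy":0,"dz":0,"grip":-1}
  ]
}}

```text
t: 7.62
tcp_pos: [541.2, 152.2, 222.1]
tool_rot: [-0.0, 0.977, 0.214, -0.001]
contact_force: [-0.7, -0.7, -0.6]
opening: 0.011
finger_force: 0.0
```

>>> {"fn": "send_rows", "kwargs": {
  "rows": [
    {"ax":0,"ay":0,"az":0,"dx":-0.008,"dy":0.048,"dz":0,"grip":-1},
    {"ax":0,"ay":0,"az":0,"dx":-0.008,"dy":0.048,"dz":0,"grip":-1},
    {"ax":0,"ay":0,"az":0,"dx":-0.008,"dy":0.048,"dz":0,"grip":-1},
    {"ax":0,"ay":0,"az":0,"dx":-0.007,"dy":0.047,"dz":0,"grip":-1},
    {"ax":0,"ay":0,"az":0,"dx":0,"dy":0,"dz":0,"grip":-1}
  ]
}}

```text
t: 8.25
tcp_pos: [509.4, 345.6, 221.4]
tool_rot: [0.0, 0.976, 0.216, -0.001]
contact_force: [-0.4, -0.2, -0.6]
opening: 0.005
finger_force: 0.0
```

>>> {"fn": "send_rows", "kwargs": {
  "rows": [
    {"ax":0,"ay":0,"az":0,"dx":0,"dy":0,"dz":0,"grip":-1},
    {"ax":0,"ay":0,"az":0,"dx":0,"dy":0,"dz":0,"grip":-1},
    {"ax":0,"ay":0,"az":0,"dx":0,"dy":0,"dz":0,"grip":-1}
  ]
}}

```text
t: 8.62
tcp_pos: [511.0, 342.3, 223.1]
tool_rot: [0.0, 0.977, 0.213, -0.0]
contact_force: [0.0, -0.1, 1.2]
opening: 0.007
finger_force: 0.0
```

Run:
```python
from h import *
o=robot.get_obs(); im=vision.snapshot("wrist"); cv2.imwrite("pics/w4.png",im[:,:,::-1])
print(o["t"],o["tcp_pos"],o["tool_rot"],o["contact_force"],o["opening"])
for c in ("blue","red"):
    for st,ce in blobs(im,c,1000): print(c,st,ce,cast("wrist",ce,146,o))
```

```text
8.625 [511.01270679 342.33929035 223.07773522] [ 3.40430977e-05  9.77041996e-01  2.13046792e-01 -3.76491457e-05] [ 0.00174511 -0.11996885  1.16656981] 0.0068258824234672414
blue [ 263   78  310  153 2547] [377.09383589 133.10365135] [578.63752571 330.80062983 146.        ]
blue [ 287  191   49   46 1771] [311.08752117 213.83060418] [510.73437138 346.90268117 146.        ]
red [ 374  215   47   44 1633] [397.26883037 236.27740355] [520.80029657 284.37011535 146.        ]
```

View pics/w4.png

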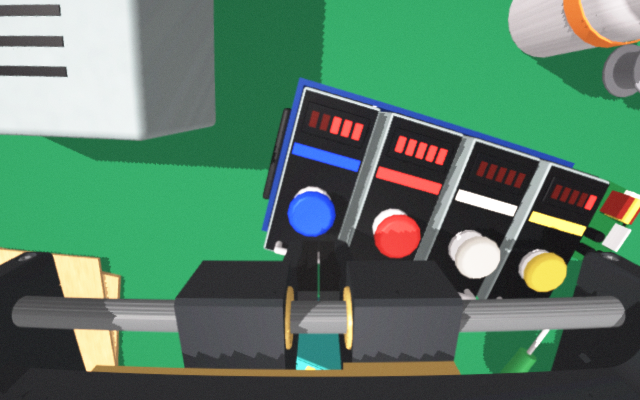

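The fingers sit over blue (311,214), with red at (397,236). A grey cabinet stands close by on the left, so I check its clearance to the gripper body first.

Run:
```python
from h import *
o=dict(tcp_pos=np.array([511.0,342.3,223.1]),tool_rot=np.array([0,.97704,.21305,0]))
b=cast("wrist",(215,122),0,o); print("bottom corner",b)
for z in range(40,260,20): print(z,cast("wrist",(143,138),z,o)[:2].round(), cast("top",(155,190),z)[:2].round(),cast("top",(137,123),z)[:2].round())
print(cast("top",(173,188),0))
```

```text
bottom corner [516.05120407 467.66918825   0.        ]
40 [479. 518.] [510. 514.] [720. 572.]
60 [485. 509.] [508. 507.] [715. 564.]
80 [492. 499.] [506. 500.] [710. 556.]
100 [498. 490.] [504. 493.] [705. 549.]
120 [504. 481.] [502. 486.] [700. 541.]
140 [511. 472.] [500. 479.] [695. 533.]
160 [517. 462.] [498. 472.] [690. 526.]
180 [523. 453.] [496. 465.] [685. 518.]
200 [530. 444.] [494. 458.] [680. 510.]
220 [536. 435.] [492. 452.] [675. 502.]
240 [542. 426.] [490. 445.] [670. 495.]
[520.25755565 471.44977195   0.        ]
```

The cabinet is about 155 mm high with its corner at (517,468), so the gripper body clears it. Blue measures (511,346.5) from close by, so I shift 4 mm in y.

>>> {"fn": "send_rows", "kwargs": {
  "rows": [
    {"ax":0,"ay":0,"az":0,"dx":0,"dy":0.0035,"dz":-0.03,"grip":-1},
    {"ax":0,"ay":0,"az":0,"dx":0,"dy":0,"dz":-0.022,"grip":-1},
    {"ax":0,"ay":0,"az":0,"dx":0,"dy":0,"dz":-0.005,"grip":-1},
    {"ax":0,"ay":0,"az":0,"dx":0,"dy":0,"dz":0,"grip":-1},
    {"ax":0,"ay":0,"az":0,"dx":0,"dy":0,"dz":0,"grip":-1}
  ]
}}

```text
t: 9.3
tcp_pos: [511.1, 346.8, 167.1]
tool_rot: [-0.0, 0.977, 0.214, 0.001]
contact_force: [-0.5, 0.4, -0.5]
opening: 0.005
finger_force: 0.0
```

>>> {"fn": "send_rows", "kwargs": {
  "rows": [
    {"ax":0,"ay":0,"az":0,"dx":0,"dy":0,"dz":-0.005,"grip":-1},
    {"ax":0,"ay":0,"az":0,"dx":0,"dy":0,"dz":-0.004,"grip":-1},
    {"ax":0,"ay":0,"az":0,"dx":0,"dy":0,"dz":-0.004,"grip":-1},
    {"ax":0,"ay":0,"az":0,"dx":0,"dy":0,"dz":-0.003,"grip":-1},
    {"ax":0,"ay":0,"az":0,"dx":0,"dy":0,"dz":0,"grip":-1}
  ]
}}

```text
t: 9.93
tcp_pos: [510.8, 346.8, 150.2]
tool_rot: [-0.0, 0.977, 0.214, 0.0]
contact_force: [0.3, 0.6, 3.7]
opening: 0.002
finger_force: 2.1
```

>>> {"fn": "send_rows", "kwargs": {
  "rows": [
    {"ax":0,"ay":0,"az":0,"dx":0,"dy":0,"dz":-0.001,"grip":-1},
    {"ax":0,"ay":0,"az":0,"dx":0,"dy":0,"dz":-0.001,"grip":-1},
    {"ax":0,"ay":0,"az":0,"dx":0,"dy":0,"dz":0,"grip":-1},
    {"ax":0,"ay":0,"az":0,"dx":0,"dy":0,"dz":0,"grip":-1}
  ]
}}

```text
t: 10.42
tcp_pos: [510.8, 346.8, 148.7]
tool_rot: [-0.0, 0.977, 0.214, 0.001]
contact_force: [-0.0, -1.2, 7.3]
opening: 0.001
finger_force: 3.6
```

>>> {"fn": "send_rows", "kwargs": {
  "rows": [
    {"ax":0,"ay":0,"az":0,"dx":0,"dy":0,"dz":0.015,"grip":-1},
    {"ax":0,"ay":0,"az":0,"dx":0,"dy":0,"dz":0.04,"grip":-1},
    {"ax":0,"ay":0,"az":0,"dx":0,"dy":0,"dz":0.02,"grip":-1},
    {"ax":0,"ay":0,"az":0,"dx":0.005,"dy":-0.032,"dz":0,"grip":-1},
    {"ax":0,"ay":0,"az":0,"dx":0.005,"dy":-0.032,"dz":0,"grip":-1}
  ]
}}

```text
t: 11.05
tcp_pos: [520.4, 282.2, 223.5]
tool_rot: [0.0, 0.977, 0.214, -0.0]
contact_force: [0.2, 0.6, 0.2]
opening: 0.007
finger_force: 0.0
```

>>> {"fn": "send_rows", "kwargs": {
  "rows": [
    {"ax":0,"ay":0,"az":0,"dx":0,"dy":0,"dz":0,"grip":-1},
    {"ax":0,"ay":0,"az":0,"dx":0,"dy":0,"dz":0,"grip":-1},
    {"ax":0,"ay":0,"az":0,"dx":0,"dy":0,"dz":0,"grip":-1},
    {"ax":0,"ay":0,"az":0,"dx":0,"dy":0,"dz":0,"grip":-1},
    {"ax":0,"ay":0,"az":0,"dx":0,"dy":0,"dz":0,"grip":-1}
  ]
}}

```text
t: 11.68
tcp_pos: [520.5, 283.1, 223.0]
tool_rot: [-0.0, 0.977, 0.214, -0.0]
contact_force: [-1.2, -0.3, -0.3]
opening: 0.011
finger_force: 0.0
```

Run:
```python
from h import *
o=robot.get_obs(); im=vision.snapshot("wrist"); cv2.imwrite("pics/w5.png",im[:,:,::-1])
print(o["t"],o["tcp_pos"],o["contact_force"])
for c in ("blue","red"):
    for st,ce in blobs(im,c,1000): print(c,st,ce,cast("wrist",ce,146,o))
```

```text
11.675 [520.53570679 283.13109104 222.97947303] [-1.15306784 -0.32616882 -0.30149534]
blue [ 231   59  288   92 1753] [371.59555048 102.85054193] [603.41113728 283.58101455 146.        ]
blue [ 207  165   49   48 1776] [230.88175676 188.93975225] [513.73967379 344.49264879 146.        ]
red [ 294  194   49   45 1747] [317.80309101 215.88322839] [520.84638618 282.86269551 146.        ]
```

Red is at (521,283), right under the finger.

>>> {"fn": "send_rows", "kwargs": {
  "rows": [
    {"ax":0,"ay":0,"az":0,"dx":0,"dy":0,"dz":-0.03,"grip":-1},
    {"ax":0,"ay":0,"az":0,"dx":0,"dy":0,"dz":-0.022,"grip":-1},
    {"ax":0,"ay":0,"az":0,"dx":0,"dy":0,"dz":-0.005,"grip":-1},
    {"ax":0,"ay":0,"az":0,"dx":0,"dy":0,"dz":0,"grip":-1},
    {"ax":0,"ay":0,"az":0,"dx":0,"dy":0,"dz":0,"grip":-1}
  ]
}}

```text
t: 12.35
tcp_pos: [521.1, 282.9, 167.0]
tool_rot: [-0.0, 0.977, 0.214, 0.001]
contact_force: [-0.6, 0.2, 0.7]
opening: 0.004
finger_force: 0.0
```

>>> {"fn": "send_rows", "kwargs": {
  "rows": [
    {"ax":0,"ay":0,"az":0,"dx":0,"dy":0,"dz":-0.005,"grip":-1},
    {"ax":0,"ay":0,"az":0,"dx":0,"dy":0,"dz":-0.004,"grip":-1},
    {"ax":0,"ay":0,"az":0,"dx":0,"dy":0,"dz":-0.004,"grip":-1},
    {"ax":0,"ay":0,"az":0,"dx":0,"dy":0,"dz":-0.003,"grip":-1},
    {"ax":0,"ay":0,"az":0,"dx":0,"dy":0,"dz":0,"grip":-1}
  ]
}}

```text
t: 12.98
tcp_pos: [520.8, 282.8, 150.2]
tool_rot: [-0.0, 0.977, 0.214, 0.0]
contact_force: [-0.1, -0.5, 4.5]
opening: 0.002
finger_force: 2.1
```

>>> {"fn": "send_rows", "kwargs": {
  "rows": [
    {"ax":0,"ay":0,"az":0,"dx":0,"dy":0,"dz":-0.001,"grip":-1},
    {"ax":0,"ay":0,"az":0,"dx":0,"dy":0,"dz":-0.001,"grip":-1},
    {"ax":0,"ay":0,"az":0,"dx":0,"dy":0,"dz":0,"grip":-1},
    {"ax":0,"ay":0,"az":0,"dx":0,"dy":0,"dz":0,"grip":-1}
  ]
}}

```text
t: 13.48
tcp_pos: [520.8, 282.8, 148.7]
tool_rot: [-0.0, 0.977, 0.214, 0.001]
contact_force: [-1.0, -0.7, 7.4]
opening: 0.008
finger_force: 3.6
```

>>> {"fn": "send_rows", "kwargs": {
  "rows": [
    {"ax":0,"ay":0,"az":0,"dx":0,"dy":0,"dz":0.015,"grip":-1},
    {"ax":0,"ay":0,"az":0,"dx":0,"dy":0,"dz":0.04,"grip":-1},
    {"ax":0,"ay":0,"az":0,"dx":0,"dy":0,"dz":0.04,"grip":-1},
    {"ax":0,"ay":0,"az":0,"dx":-0.05,"dy":0,"dz":0.02,"grip":-1},
    {"ax":0,"ay":0,"az":0,"dx":-0.05,"dy":0,"dz":0.02,"grip":-1}
  ]
}}

```text
t: 14.1
tcp_pos: [419.3, 282.5, 283.9]
tool_rot: [-0.0, 0.977, 0.213, -0.0]
contact_force: [0.2, 1.4, 0.5]
opening: 0.007
finger_force: 0.0
```

>>> {"fn": "send_rows", "kwargs": {
  "rows": [
    {"ax":0,"ay":0,"az":0,"dx":0,"dy":0,"dz":0,"grip":-1},
    {"ax":0,"ay":0,"az":0,"dx":0,"dy":0,"dz":0,"grip":-1},
    {"ax":0,"ay":0,"az":0,"dx":0,"dy":0,"dz":0,"grip":-1},
    {"ax":0,"ay":0,"az":0,"dx":0,"dy":0,"dz":0,"grip":-1},
    {"ax":0,"ay":0,"az":0,"dx":0,"dy":0,"dz":0,"grip":-1}
  ]
}}

```text
t: 14.72
tcp_pos: [421.0, 282.7, 282.6]
tool_rot: [0.0, 0.977, 0.214, -0.0]
contact_force: [0.6, -0.1, 0.7]
opening: 0.007
finger_force: 0.0
```

Run:
```python
from h import *
print(robot.get_obs()["tcp_pos"])
a=cv2.imread("pics/scene0.png"); b=vision.snapshot("scene")[:,:,::-1]
f=lambda i:cv2.resize(i[130:280,210:430],(770,290) if 0 else (440,300),interpolation=cv2.INTER_CUBIC)
w=vision.snapshot("wrist")[:,:,::-1]
cv2.imwrite("pics/end.png",np.vstack([np.hstack([cv2.resize(f(a),(400,273)),cv2.resize(f(b),(400,273))]),cv2.resize(w,(800,500))[:320]]))
```

```text
[421.01150929 282.68384123 282.60261771]
```

View pics/end.png

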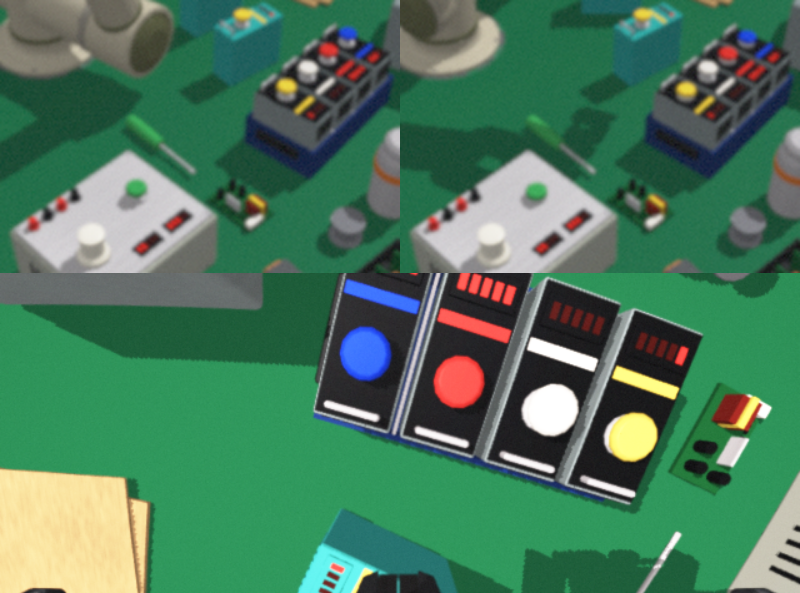

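In the after view (right) the green, yellow, blue and red heads sit lower and white still stands out. The modules, board and lamp socket have not moved.

```bash
python3 -c "
from rig import robot
print(robot.sign_off())"
```

```text
the job is handed in; nothing more can be done
None
```

I tapped green, yellow, blue and red in that order, each pressed home at about 7 N with at least a second between taps. White was left out, nothing was shifted in the before/after pictures, and the job was handed in at about 15 s.

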